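# Stop the tubing pump and hold its pressure arm open

## Task

The tubing pump is about to get fresh tubing: turn its blue direction lever from forward back to off, pointing at the white mark (not on into reverse), and only then swing the spring-loaded pressure arm (the one with the red grip) away from the rollers all the way to its stop. Keep holding it against the stop: finish while still holding the arm fully open, with the lever still at off. Leave the bottles and other things on the bench and on the pump undisturbed.

Things in the scene. Friction and masses are not known exactly. Their poses are not given: they have to be found in the camera images.
- pump: tubing pump fixed to the bench, grey case 240 mm deep (x), 300 wide (y), flat steel top at 100 mm; origin: centre of its underside; x to its back, y to its left, z up; turned up to 0.3 rad. Left half of the top: open head with a four-roller rotor (x 0, y +70 mm, up to 145 mm above the bench), two grey tube clips (x -84 and +84, y +52 mm, 122 mm high). Right half: direction lever
- direction_lever (a joint): turn of the blue direction lever, rad, counter-clockwise from above positive: 0 = off, pointing straight to the pump's back (+x) at the white mark; +0.785 = forward (green mark, on its left); -0.785 = reverse (amber mark). Stops at +-0.80. Stays where it is left; takes 2 to 3 N at the bar. Starts between +0.45 and +0.78
- lever_axis (a point): on the axis of the direction lever, 126 mm above the bench (fixed on the pump at x -40, y -85 mm)
- lever_grip (a point): centre of the lever's bar, 46 mm out from its axis, 126 mm above the bench; x axis outwards along the bar. Bar 12 mm wide, from 114 to 136 mm above the bench, its end 62 mm from the axis, its round hub 36 mm in diameter. Under it a switch plate, top 104 mm above the bench
- pressure_arm (a joint): swing of the aluminium pressure arm about its upright pivot, rad: 0 = at rest by the rollers, growing clockwise (from above) as it swings out to the pump's left; 0.70 = fully open, at its stop. A spring always pulls it back to 0: about 4 N at the grip when closed, 8 N at the stop
- shoe_pivot (a point): top of the pivot post of the pressure arm, on its axis, 155 mm above the bench (fixed on the pump at x +70, y +115 mm)
- red_grip (a point): middle of the upright round red grip at the arm's free end: 20 mm in diameter, 129 to 181 mm above the bench (this point 155), 159 mm from the pivot axis; in the pump's frame at x -88, y +132 mm closed, about x -40, y +230 mm fully open (beyond the case). Under it the arm's 14 mm wide bar and a 25 mm round boss, top 129 mm above the bench
- reagent_bottle: amber reagent bottle with a white cap, 68 mm diameter, 150 mm tall, standing on the bench; origin at the centre of its underside; to be left alone
- sample_jar: clear jar with an orange cap, 60 mm diameter, 85 mm tall, standing on the bench; origin at the centre of its underside; to be left alone
- beaker: glass beaker, 76 mm diameter, 95 mm tall, standing on the bench; origin at the centre of its underside; to be left alone
- tube_rack: blue tube rack 70 x 130 mm with eight orange-capped tubes, 89 mm tall over all, standing on the bench; origin at the centre of its underside; to be left alone
- spanner: steel spanner 150 mm long, lying on the bench beside the pump; origin at the centre of its underside; to be left alone
- vent_filter: white disc-shaped vent filter, 58 mm diameter, 28 mm tall over its stub, lying on the pump's top at the back of its right half; origin at the centre of its underside; to be left alone
- port_plug: knurled steel port plug, 24 mm diameter, 24 mm tall, standing on the pump's top near its front edge; origin at the centre of its underside; to be left alone

How it is judged (in metres and radians):
On the way, in this order (a step that is already met when the one before it is completed fails the run):
1. the direction lever is at off, within 8 degrees of the white mark, the pressure arm still closed (value of joint direction_lever between -0.14 and 0.14 rad and value of joint pressure_arm below 0.12 rad), for 0.3 s.
2. the robot holds the pressure arm open against its stop, the lever still at off (value of joint direction_lever between -0.14 and 0.14 rad and value of joint pressure_arm above 0.65 rad and contact force between the fingers and pressure_arm above 2 N), for 0.5 s.
At the end, for the whole second after the job is handed in: The robot's fingers are holding the pressure arm (over 2 N) within 0.05 rad of its stop (joint above 0.65 of 0.70 rad), the direction lever is within 0.14 rad (8 degrees) of off, and no bystander has moved 30 mm or more from its place (all of step 2 and distance of each of reagent_bottle, sample_jar, beaker, tube_rack, spanner, vent_filter, port_plug from where it was at the start of the episode below 0.03 m); the arm keeps its last pose, push and grip.
It fails at once if the pressure arm is opened (over 0.15 rad) while the lever is not at off (value of joint pressure_arm above 0.15 rad and not (value of joint direction_lever between -0.14 and 0.14 rad)).
It fails at once if the lever is swung on past off towards reverse (beyond -0.40 rad) (value of joint direction_lever below -0.4 rad).
It fails at once if a bystander is pushed over or shoved 30 mm or more (distance of any of reagent_bottle, sample_jar, beaker, tube_rack, spanner, vent_filter, port_plug from where it was at the start of the episode above 0.03 m or angle between any of reagent_bottle, sample_jar, beaker, tube_rack, spanner, vent_filter, port_plug's own z axis and vertical above 0.5 rad).
It also fails if it takes over 50 s, if anything falls off the work surface, if the arm or the gripper's body presses on something with over 40 N, if the wrist force passes 120 N, or if a joint passes its speed limit or range.

## Robot

A 6-joint arm with a two-finger parallel gripper is mounted at the origin on the work surface. World frame = base frame: x ahead of the robot, y to its left, z up, the work surface at z = 0. Lengths are in m, angles in degrees, forces in N, time in s.
With the tool pointing down it reaches from about 0.35 to 0.875 m from the base axis. Payload 4.2 kg.
Tool frame: the origin (TCP) lies midway between the tips of the shut fingers; the grasp point (between the pads) lies 19 mm behind it; z points along the fingers, y is the direction in which the jaws open and shut (so a half turn about z gives the same grasp; the last joint's range is limited). The gripper opens to 87 mm and grips with 3 to 60 N. Pads are 19 mm wide; open, the fingers measure 117 mm over their backs; the gripper's body (75 mm by 190 mm) begins 51 mm behind the grasp point.
Start: joints at [14.817, 22.042, 0.453, 0, -68.411, -14.817], TCP at [0.625, 0, 0.223] pointing down, gripper open.
Joint ranges: [-179.83, 179.83], [-69.29, 118.12], [-61.27, 80.66], [-181.25, 117.63], [-171.15, -9.14], [-177.46, 177.46]. Speed limits (degrees/s): [159.86, 159.86, 180, 180, 180, 180].

## Interface

Orientations are given as a 3x3 rotation matrix whose columns are the frame's x, y, z axes.
In Python, from station import sense, capture, calibration, finish_job gives the robot as it stands.
- The arm moves only by the tool carry_out, never from a script. Its argument "commands" is one flat list of numbers, 6 for each row, row after row: the shift along the tool's x, y, z in mm, then the turn, a rotation vector about the tool's x, y, z in rad. A call has 1 to 5 rows; each row shifts and turns the pose as measured when the row begins, along the tool's axes as they then stand; what a row does not reach is not made up. A row lasts 1/8 s, in which the tool goes at most 62.5 mm and 10.7 degrees, less where a joint would pass 70% of its speed; a pose out of reach is approached as far as the arm can. A call is refused whole if a number of a shift passes 62.5 or a number of a turn 0.188, either way. A call with a gripper value outside its range is refused whole. "grip" is the finger opening in mm, from 0 to 87, set as the call begins (left out, the last holds). The fingers move at their own pace and stop on an object; the grip force is fixed at half the most. Time passes only in rows, so rows that do not move let the fingers close. It gives the time, the measured TCP pose, the force and the opening at its end, in the units of the state.
- sense(): the state, without advancing time (a new reading comes with each control period).
- capture(name): name is "scene" or "side" or "wrist"; returns the picture (400x640x3 uint8, red, green, blue); there is no depth.
- calibration(name): a dict with "fx", "fy", "cx", "cy" (pixels), "dist" ([k1, k2, p1, p2, k3] as OpenCV has them; the pictures are not rectified), "rvec" (rotation vector, rad) and "tvec" (3), from world to camera coordinates, as OpenCV has them. Camera axes: x right, y down, z forward; pixel columns grow to the right and rows downward; lengths in m; the calibration is good to about 2 mm. A picture is of the moment at which its call begins: read the wrist's pose just before it. calibration takes no time and is no camera call; for the wrist camera it gives the pose at the moment of the call.
- finish_job(): hands the job in, once; it reports no verdict.
The state is a dict: "time_s": time; "joints": joint angles; "joint_velocities": joint speeds; "effort": joint torques, N m; "tcp_pos": TCP position; "ee_rot": TCP orientation; "wrist_force": force on the tool from outside, world axes, zero at the start; "moment": the same for the moment, N m; "gripper_width": opening from 0.0 (shut) to 1.0 (fully open).
Only numpy, scipy, OpenCV 4.12 (cv2) and the standard library are available. Lean on these libraries where they do the work, as an engineer would, in place of code of your own. Each camera call takes 0.05 s, during which the arm holds its last target.

## Working session

There is one attempt and no reset: what is moved stays moved. The work goes in short steps, Python scripts to look and compute and a tool call to move; the robot and the scene stay as the last step left them, time stands still between calls to the robot, and variables do not carry over. Pictures are saved under pics/ and viewed, and the job is handed in when it is done.

Besides the shell and the picture viewer there is one more tool, called after "Emit:" as a command line: name --argument value ..., lists and objects as JSON in quotes. carry_out: Moves the arm, as the interface text tells. Its arguments: {"type":"object","properties":{"commands":{"type":"array"},"grip":{"type":"number"}},"required":["commands"]}

```bash
mkdir -p pics; ls; python3 - <<'E'
from station import *
import cv2
print(sense())
for n in("scene","side","wrist"):
    c=calibration(n);im=capture(n);cv2.imwrite(f"pics/{n}0.png",im[:,:,::-1]);print(n,c)
E
```

```text
pics
{'time_s': 0.0, 'joints': array([ 1.48180844e+01,  2.20899749e+01,  3.78693207e-01, -3.13292559e-02,
       -6.84089528e+01, -1.48173300e+01]), 'joint_velocities': array([ 0.02965119,  0.02144806, -0.01438374, -0.07617968,  0.07768057,
       -0.08645979]), 'effort': array([ 5.69075401e-04, -3.90661991e+01,  1.87403029e+01,  4.22001421e+00,
        1.09914420e-02, -1.81494070e-04]), 'tcp_pos': array([6.24393219e-01, 4.65171270e-05, 2.21454389e-01]), 'ee_rot': array([[-1.88528388e-04, -9.99997652e-01, -2.15867976e-03],
       [-9.99999981e-01,  1.88626301e-04, -4.51540380e-05],
       [ 4.55611158e-05,  2.15867120e-03, -9.99997669e-01]]), 'wrist_force': array([-0.23846792, -0.13971906, -0.21425863]), 'moment': array([0.02439112, 0.00391958, 0.01072322]), 'gripper_width': 0.997604263019157}
scene {'fx': 376.22433542709877, 'fy': 376.22433542709877, 'cx': 312.0330604255769, 'cy': 199.41343043932852, 'dist': array([-0.06509426,  0.        ,  0.        ,  0.        ,  0.        ]), 'rvec': array([ 0.97983385,  2.52038765, -0.96462459]), 'tvec': array([ 0.39324676, -0.20111237,  1.61741798])}
side {'fx': 391.27530368743993, 'fy': 391.27530368743993, 'cx': 317.7867156363626, 'cy': 199.5866321864449, 'dist': array([0.03203002, 0.        , 0.        , 0.        , 0.        ]), 'rvec': array([ 0.24116243, -2.90441533,  1.03743359]), 'tvec': array([0.56880272, 0.11869919, 1.1522325 ])}
wrist {'fx': 292.9275748120013, 'fy': 292.9275748120013, 'cx': 318.3263995584427, 'cy': 194.34506099966055, 'dist': array([-0.02183453,  0.        ,  0.        ,  0.        ,  0.        ]), 'rvec': array([1.29494004e-03, 3.10174512e+00, 4.84505310e-01]), 'tvec': array([ 0.62307437, -0.03830649,  0.39091207])}
```

View pics/scene0.png

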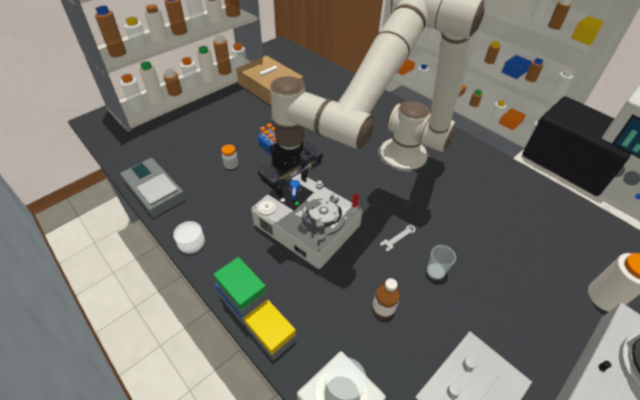

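View pics/side0.png

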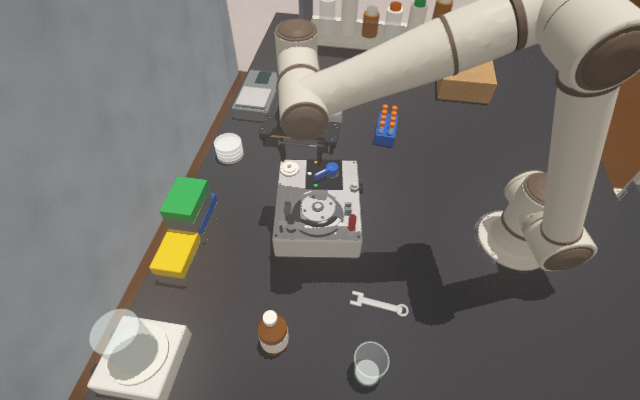

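View pics/wrist0.png

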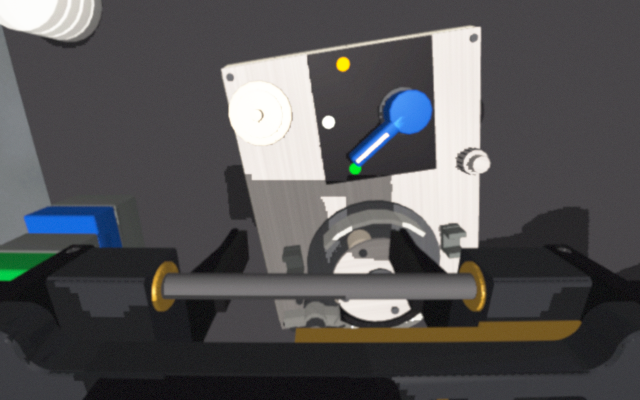

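```bash
cat > h.py <<'E'
import numpy as np,cv2
from station import *
def ray(c,px):
    K=np.array([[c['fx'],0,c['cx']],[0,c['fy'],c['cy']],[0,0,1]])
    p=cv2.undistortPoints(np.array([[px]],float),K,c['dist'])[0,0]
    R=cv2.Rodrigues(c['rvec'])[0]
    return -R.T@c['tvec'],R.T@np.array([p[0],p[1],1])
def onz(c,px,z):
    o,d=ray(c,px);return o+d*(z-o[2])/d[2]
def proj(c,P):
    K=np.array([[c['fx'],0,c['cx']],[0,c['fy'],c['cy']],[0,0,1]])
    return cv2.projectPoints(np.array([P],float),c['rvec'],c['tvec'],K,c['dist'])[0][0,0]
def cent(im,f,roi,mn=4):
    h=cv2.cvtColor(im,cv2.COLOR_RGB2HSV).astype(int)
    m=f(h[...,0],h[...,1],h[...,2]).astype(np.uint8)
    k=np.zeros_like(m);x0,y0,x1,y1=roi;k[y0:y1,x0:x1]=1;m*=k
    n,l,s,c=cv2.connectedComponentsWithStats(m)
    return [(c[i].round(1),s[i]) for i in range(1,n) if s[i][4]>=mn]
E
cat > a.py <<'E'
from h import *
c=calibration('wrist');im=cv2.imread('pics/wrist0.png')[:,:,::-1].copy()
print('g',cent(im,lambda h,s,v:(h>50)&(h<75)&(s>150)&(v>80),(310,140,400,190)))
print('a',cent(im,lambda h,s,v:(h>15)&(h<30)&(s>150)&(v>80),(310,40,400,90)))
print('w',cent(im,lambda h,s,v:(s<40)&(v>180),(318,105,340,140)))
print('b',cent(im,lambda h,s,v:(h>100)&(h<125)&(s>150)&(v>60),(330,60,450,190)))
for n in('side','scene'):
    i2=cv2.imread(f'pics/{n}0.png')[:,:,::-1].copy()
    roi=(340,205,365,240) if n=='side' else (345,190,365,212)
    print(n,cent(i2,lambda h,s,v:((h<6)|(h>172))&(s>150)&(v>60),roi))
h=cv2.resize(im[30:330,210:510],None,fx=2,fy=2,interpolation=cv2.INTER_CUBIC);cv2.imwrite('pics/wz.png',h[:,:,::-1])
E
python3 a.py
python3 - <<'E'
import cv2
a=cv2.imread('pics/side0.png')[150:260,260:380];cv2.imwrite('pics/sz.png',cv2.resize(a,None,fx=5,fy=5,interpolation=cv2.INTER_CUBIC))
E
```

```text
g [(array([354.4, 169.1]), array([349, 163,  13,  12, 107], dtype=int32))]
a [(array([342.7,  63.9]), array([336,  57,  14,  15, 171], dtype=int32))]
w [(array([328.1, 121.9]), array([322, 116,  13,  13, 135], dtype=int32)), (array([318., 137.]), array([318, 135,   1,   5,   5], dtype=int32))]
b [(array([398.1, 119.8]), array([ 349,   90,   84,   76, 2335], dtype=int32))]
side [(array([352.9, 218.5]), array([350, 215,   6,   7,  22], dtype=int32)), (array([353.3, 223.7]), array([352, 223,   3,   3,   6], dtype=int32)), (array([351. , 228.7]), array([349, 227,   4,   4,   7], dtype=int32))]
scene [(array([355.1, 199.5]), array([353, 194,   6,  13,  61], dtype=int32))]
```

View pics/sz.png

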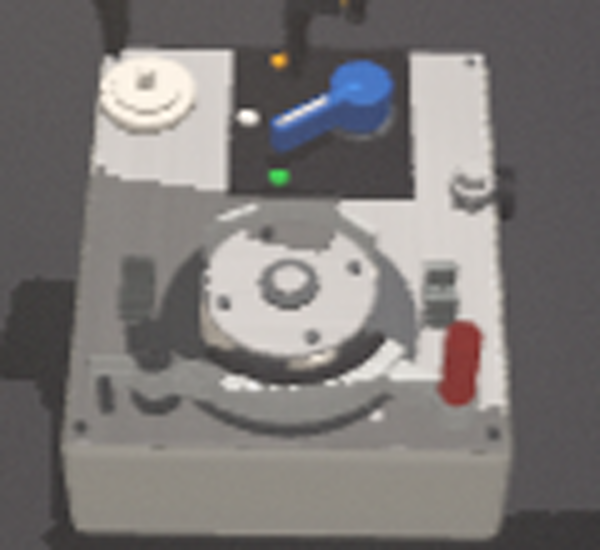

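View pics/wz.png

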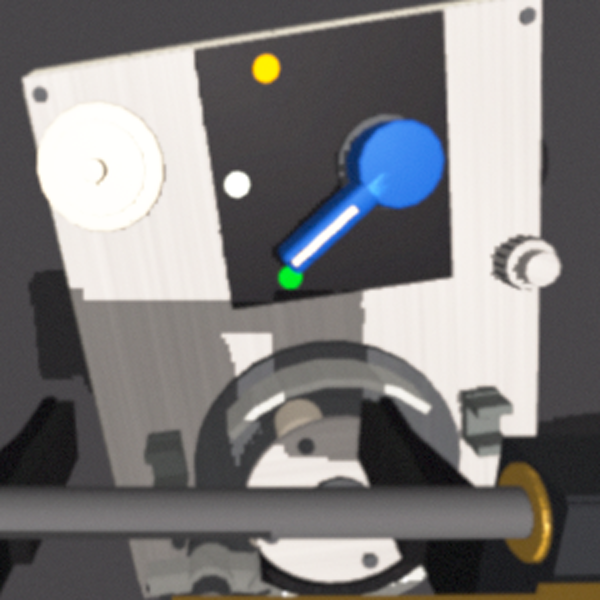

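The wrist picture shows the blue hub at about (408,111), lever bar pointing near the green mark (354,169), and white mark at (328,122). The side view shows the red grip centred at (352,222.5).

```bash
cat > b.py <<'E'
from h import *
c=calibration('wrist')
g=onz(c,(354.4,169.1),.104);a=onz(c,(342.7,63.9),.104);w=onz(c,(328.1,121.9),.104)
print(g,a,w)
d=g-a; yaw=np.arctan2(-d[0],d[1]); r=np.linalg.norm(d)/2/np.sin(.785)
ex=np.array([np.cos(yaw),np.sin(yaw),0]);ey=np.array([-ex[1],ex[0],0])
print('yaw',yaw,'r',r)
ax1=w-ex*r; ax2=(g+a)/2-ex*r*np.cos(.785);print('axis',ax1,ax2)
# screw/corner check
for p in((229.5,77),(473.5,38)): print('screw',onz(c,p,.1))
hub=onz(c,(408.5,111.5),.138);print('hub@.138',hub)
tip=onz(c,(358,158),.136);print('tip',tip)
ax=(ax1+ax2)/2; ax[2]=0
P=lambda x,y,z:ax+ex*(x+.04)+ey*(y+.085)+np.array([0,0,z])
t=tip-ax;print('lever ang',np.arctan2(t@ey,t@ex),np.hypot(t@ey,t@ex))
for k,p in dict(axis=P(-.04,-.085,.126),red=P(-.088,.132,.155),redopen=P(-.04,.23,.155),piv=P(.07,.115,.155),org=P(0,0,0)).items(): print(k,p)
o1,d1=ray(calibration('side'),(352,222.5));o2,d2=ray(calibration('scene'),(355.3,200.3))
s=np.linalg.lstsq(np.c_[d1,-d2],o2-o1,rcond=None)[0];print('red tri',o1+d1*s[0],o2+d2*s[1])
for n in('side','scene'): print(n,'red proj',proj(calibration(n),P(-.088,.132,.155)))
for nm,n,p,z in(('bottle','side',(270,320),.15),('beaker','side',(371,358),.095),('spanner','side',(380,304),.01),('rack','side',(388,115),.089),('plug','wrist',(477,162),.12)):
  print(nm,onz(calibration(n),p,z))
E
python3 b.py
```

```text
[ 0.58834069 -0.01954478  0.104     ] [ 0.60199492 -0.11401022  0.104     ] [ 0.61435435 -0.06428867  0.104     ]
yaw 0.14354793886319842 r 0.06751820980664783
axis [ 0.54753059 -0.07394752  0.104     ] [ 0.54789746 -0.07361006  0.104     ]
screw [ 0.70350569 -0.10373836  0.1       ]
screw [ 0.48749503 -0.13611909  0.1       ]
hub@.138 [ 0.55066065 -0.07484963  0.138     ]
tip [ 0.58971856 -0.03649255  0.136     ]
lever ang 0.5824140619773621 0.056166223283142025
axis [ 0.54771402 -0.07377879  0.126     ]
red [0.46916469 0.13412263 0.155     ]
redopen [0.50265156 0.23798133 0.155     ]
piv [0.62797155 0.13990025 0.155     ]
org [0.5751429  0.01606918 0.        ]
red tri [0.4679875  0.13026148 0.15621842] [0.46880896 0.13354815 0.15380861]
side red proj [351.33916797 223.93496337]
scene red proj [355.38979124 200.20690046]
bottle [0.61343649 0.41071296 0.15      ]
beaker [0.38981453 0.43520906 0.095     ]
spanner [0.36967369 0.26876085 0.01      ]
rack [ 0.39420219 -0.40263776  0.089     ]
plug [ 0.47805311 -0.02988511  0.12      ]
```

Emit:
carry_out --commands '[0, 0, 0, 0, 0, 0.165, 0, 0, 0, 0, 0, 0.165, 0, 0, 0, 0, 0, 0.165, 0, 0, 0, 0, 0, 0.165, 0, 0, 0, 0, 0, 0.165]' --grip 45

```text
time_s: 0.78
tcp_pos: [0.6233, 0.0, 0.2192]
ee_rot: [[-0.753, -0.658, -0.007], [-0.658, 0.753, -0.0], [0.005, 0.004, -1.0]]
wrist_force: [0.8, 0.2, 0.4]
gripper_width: 0.551
```

```bash
cat >> h.py <<'E'
def rel(P):
    s=sense();R=s['ee_rot'];d=R.T@(np.array(P)-s['tcp_pos'])*1000
    ya=np.arctan2(R[1,1],R[0,1])
    print('t',round(s['time_s'],2),'tcp',s['tcp_pos'].round(4),'yang',ya.round(4),'tilt',R[:2,2].round(4),'F',s['wrist_force'].round(1),'w',round(s['gripper_width']*87,1),'-> tool mm',d.round(1))
AX=np.array([.5477,-.0738,0]);YAW=.146
E
python3 - <<'E'
from h import *
rel((.582,-.043,.18))
c=calibration('wrist');cv2.imwrite('pics/w1.png',capture('wrist')[:,:,::-1])
np.save('c1.npy',c,allow_pickle=True)
E
```

```text
t 0.78 tcp [0.6233 0.     0.2192] yang 2.2891 tilt [-0.0065 -0.0003] F [0.8 0.2 0.4] w 47.9 -> tool mm [59.2 -5.4 39.5]
```

View pics/w1.png

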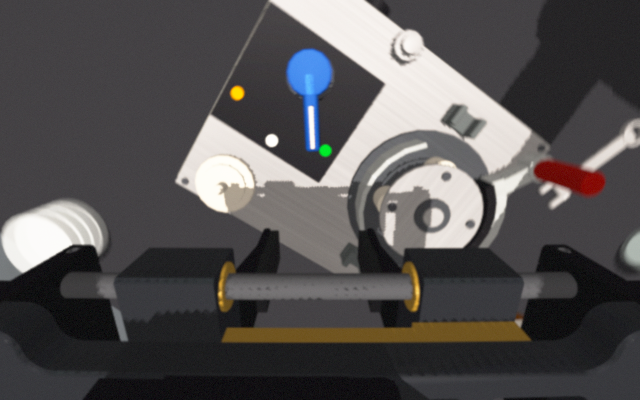

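The lever now points nearly straight down the image, with its white stripe running from (311,107) to (313,149). Hub is at (309,73), green mark (325,151), white mark (272,140), and amber mark (237,93).

```bash
python3 - <<'E'
from h import *
c=np.load('c1.npy',allow_pickle=True).item()
im=cv2.imread('pics/w1.png')[:,:,::-1].copy()
G=cent(im,lambda h,s,v:(h>50)&(h<75)&(s>150)&(v>80),(300,130,345,170))[0][0]
A=cent(im,lambda h,s,v:(h>15)&(h<30)&(s>150)&(v>80),(220,80,250,110))[0][0]
W=cent(im,lambda h,s,v:(s<40)&(v>180),(262,130,282,150))[0][0]
S=cent(im,lambda h,s,v:(s<60)&(v>180),(300,100,320,155))
print(G,A,W,S)
g,a,w=[onz(c,p,.104) for p in(G,A,W)]
d=g-a;yaw=np.arctan2(-d[0],d[1]);r=np.linalg.norm(d)/2/np.sin(.785);ex=np.array([np.cos(yaw),np.sin(yaw),0])
print(yaw,r,w-ex*r,(g+a)/2-ex*r*.7074)
p1,p2=onz(c,(311,107),.136),onz(c,(313,149),.136);q=p2-p1;print(p1,p2,'ang',np.arctan2(q[1],q[0])-yaw)
q=(p1+p2)/2-AX;print('ang',np.arctan2(q[1],q[0])-YAW)
rel((.582,-.043,.18))
E
```

```text
[325.1 150.1] [236.9  92.7] [271.3 140.1] [(array([311.3, 126.8]), array([308, 106,   7,  43, 219], dtype=int32))]
0.1408327992712777 0.06690906245386048 [ 0.5471927 -0.0736362  0.104    ] [ 0.54715896 -0.07354073  0.104     ]
[ 0.56572872 -0.05549346  0.136     ] [ 0.59017535 -0.03224727  0.136     ] ang 0.6194004781053961
ang 0.6340410854477636
t 0.82 tcp [0.6231 0.     0.2191] yang 2.2854 tilt [-0.0069 -0.0002] F [-0.6 -0.  -0.4] w 46.7 -> tool mm [59.  -5.7 39.4]
```

Emit:
carry_out --commands '[30, -2, 20, 0, 0, -0.05, 29, -2, 20, 0, 0, 0, 0, 0, 0, 0, 0, 0]'

```text
time_s: 1.2
tcp_pos: [0.5808, -0.0434, 0.1775]
ee_rot: [[-0.715, -0.699, -0.008], [-0.699, 0.715, -0.0], [0.006, 0.005, -1.0]]
wrist_force: [0.7, 0.3, -0.7]
gripper_width: 0.518
```

```bash
python3 - <<'E'
from h import *
rel((.5806,-.0419,.114))
cv2.imwrite('pics/w2.png',capture('wrist')[:,:,::-1])
E
```

```text
t 1.2 tcp [ 0.5808 -0.0434  0.1775] yang 2.3444 tilt [-0.0078 -0.0001] F [ 0.7  0.3 -0.7] w 45.0 -> tool mm [-1.2  0.9 63.5]
```

View pics/w2.png

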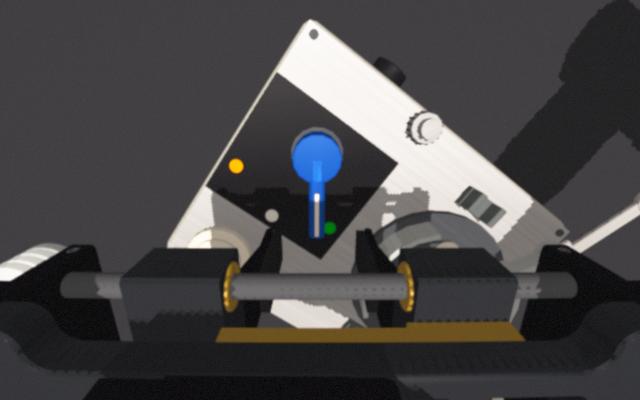

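The bar at column 317 sits midway between the fingers (about 270 and 368), so I descend.

Emit:
carry_out --commands '[0, 0, 25, 0, 0, 0, 0, 0, 20, 0, 0, 0, 0, 0, 14, 0, 0, 0, 0, 0, 3, 0, 0, 0]'

```text
time_s: 1.75
tcp_pos: [0.5878, -0.0407, 0.1184]
ee_rot: [[-0.71, -0.704, 0.005], [-0.704, 0.71, 0.0], [-0.004, -0.003, -1.0]]
wrist_force: [0.2, -0.2, -0.3]
gripper_width: 0.517
```

Emit:
carry_out --commands '[0, 0, 0, 0, 0, 0, 0, 0, 0, 0, 0, 0, 0, 0, 0, 0, 0, 0, 0, 0, 0, 0, 0, 0]' --grip 0

```text
time_s: 2.25
tcp_pos: [0.5894, -0.0399, 0.1205]
ee_rot: [[-0.709, -0.705, 0.009], [-0.705, 0.709, 0.001], [-0.007, -0.005, -1.0]]
wrist_force: [-0.9, 2.9, 0.3]
gripper_width: 0.149
```

```bash
python3 - <<'E'
from h import *
rel((.5806,-.0419,.114))
cv2.imwrite('pics/w3.png',capture('wrist')[:,:,::-1])
E
```

```text
t 2.25 tcp [ 0.5894 -0.0399  0.1205] yang 2.3529 tilt [0.0086 0.0012] F [-0.9  2.9  0.3] w 13.0 -> tool mm [7.7 4.8 6.5]
```

View pics/w3.png

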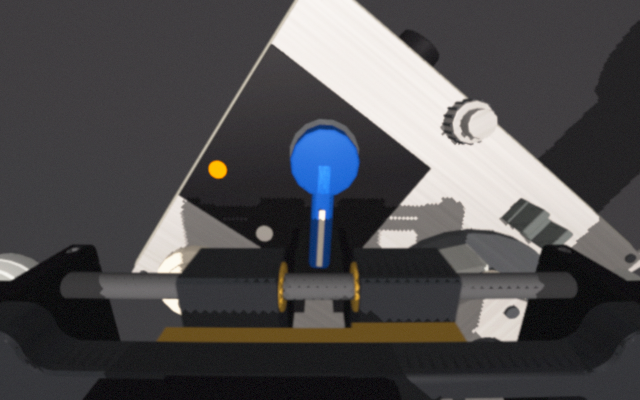

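Bar gripped (13 mm opening). Now I swing the lever along its arc, with partial moves and checks.

Emit:
carry_out --commands '[1, -5, 2, 0, 0, 0.11, 1, -5, 2, 0, 0, 0.11, 1, -5, 1, 0, 0, 0.11]'

```text
time_s: 2.68
tcp_pos: [0.5978, -0.0527, 0.1206]
ee_rot: [[-0.903, -0.43, 0.013], [-0.43, 0.903, 0.001], [-0.013, -0.005, -1.0]]
wrist_force: [0.5, -1.4, 0.1]
gripper_width: 0.133
```

```bash
python3 - <<'E'
from h import *
rel((.5974,-.0663,.118))
c=calibration('wrist');im=capture('wrist');cv2.imwrite('pics/w4.png',im[:,:,::-1])
s=sense();q=s['tcp_pos']-np.array([.5474,-.0737,0]);print('r',np.hypot(q[0],q[1]),'ang',np.arctan2(q[1],q[0])-.143)
E
```

```text
t 2.67 tcp [ 0.5978 -0.0527  0.1206] yang 2.0151 tilt [0.0135 0.0011] F [ 0.5 -1.4  0.1] w 11.6 -> tool mm [  6.2 -12.1   2.6]
r 0.05463124563897562 ang 0.2428271337389091
```

View pics/w4.png

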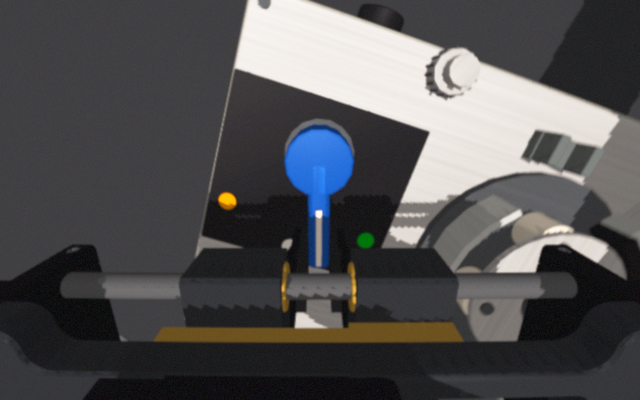

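Bar is vertical in the image, aligned with the jaws, so the lever is at about 0.3 rad. I continue the arc.

Emit:
carry_out --commands '[1, -5, 2, 0, 0, 0.1, 2, -5, 2, 0, 0, 0.1, 1, -4, 1, 0, 0, 0.08]'

```text
time_s: 3.1
tcp_pos: [0.6023, -0.0673, 0.1206]
ee_rot: [[-0.987, -0.159, 0.022], [-0.159, 0.987, 0.0], [-0.022, -0.003, -1.0]]
wrist_force: [0.3, 0.1, 1.2]
gripper_width: 0.137
```

```bash
python3 - <<'E'
from h import *
rel((.5974,-.0663,.118))
c=calibration('wrist');im=capture('wrist');cv2.imwrite('pics/w5.png',im[:,:,::-1]);np.save('c5.npy',c,allow_pickle=True)
s=sense();q=s['tcp_pos']-np.array([.5474,-.0737,0]);print('r',np.hypot(q[0],q[1]),'ang',np.arctan2(q[1],q[0])-.143)
E
```

```text
t 3.1 tcp [ 0.6023 -0.0673  0.1206] yang 1.7306 tilt [0.0224 0.0004] F [0.3 0.1 1.2] w 11.9 -> tool mm [4.7 1.8 2.5]
r 0.05528889902887207 ang -0.0339092570340198
```

View pics/w5.png

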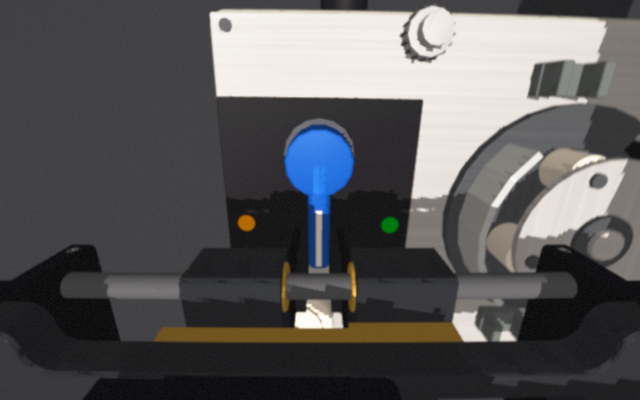

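The green (390,225) and amber (246,223) marks are symmetric about the bar at column 319, so the lever is at off. I release and rise.

Emit:
carry_out --commands '[0, 0, 0, 0, 0, 0, 0, 0, 0, 0, 0, 0, 0, 0, 0, 0, 0, 0]' --grip 40

```text
time_s: 3.52
tcp_pos: [0.6017, -0.0677, 0.1198]
ee_rot: [[-0.987, -0.161, 0.021], [-0.161, 0.987, 0.0], [-0.021, -0.003, -1.0]]
wrist_force: [-0.4, -0.1, 0.2]
gripper_width: 0.39
```

Emit:
carry_out --commands '[0, 0, -30, 0, 0, 0, 0, 0, -40, 0, 0, 0, 0, 0, -40, 0, 0, 0]'

```text
time_s: 3.9
tcp_pos: [0.5967, -0.0677, 0.2272]
ee_rot: [[-0.987, -0.163, 0.009], [-0.163, 0.987, -0.001], [-0.009, -0.002, -1.0]]
wrist_force: [0.7, 0.5, 0.1]
gripper_width: 0.459
```

```bash
python3 - <<'E'
from h import *
rel((.469,.134,.225))
c=calibration('wrist');im=capture('wrist');cv2.imwrite('pics/w6.png',im[:,:,::-1]);np.save('c6.npy',c,allow_pickle=True)
cv2.imwrite('pics/s6.png',cv2.resize(capture('side')[130:280,240:440],None,fx=4,fy=4,interpolation=cv2.INTER_CUBIC)[:,:,::-1])
E
```

```text
t 3.9 tcp [ 0.5967 -0.0677  0.2272] yang 1.7342 tilt [ 0.009  -0.0007] F [0.7 0.5 0.1] w 40.0 -> tool mm [ 93.2 219.7   0.9]
```

View pics/w6.png

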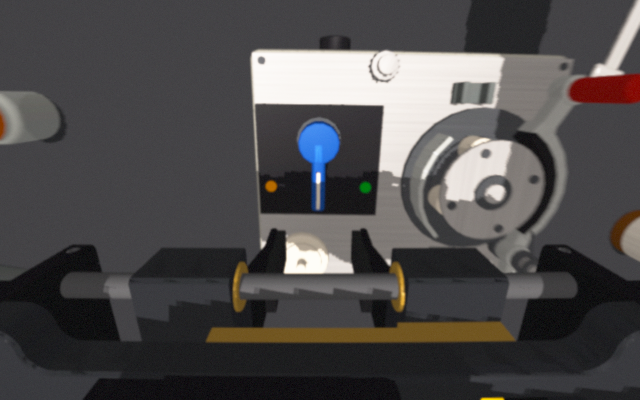

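View pics/s6.png

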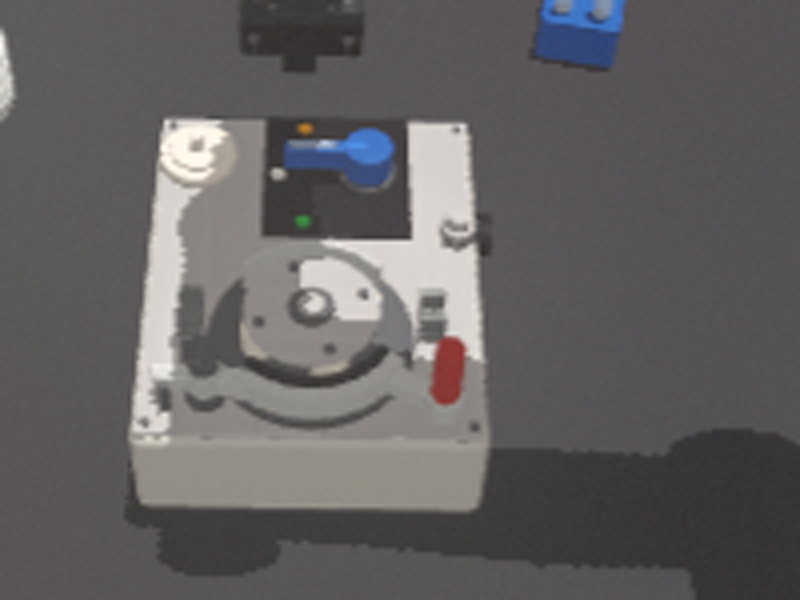

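Lever points at off, midway between green (365,187) and amber (271,186). The red grip is at upper right. Moving over to view it.

Emit:
carry_out --commands '[8, 53, -2, 0, 0, 0, 8, 53, 0, 0, 0, 0, 8, 53, 0, 0, 0, 0, 8, 50, 0, 0, 0, 0, 0, 0, 0, 0, 0, 0]' --grip 60

```text
time_s: 4.62
tcp_pos: [0.5316, 0.1382, 0.2298]
ee_rot: [[-0.986, -0.163, 0.018], [-0.163, 0.987, -0.001], [-0.018, -0.004, -1.0]]
wrist_force: [0.2, -0.2, -1.0]
gripper_width: 0.689
```

```bash
python3 - <<'E'
from h import *
rel((.469,.134,.215))
c=calibration('wrist');im=capture('wrist');cv2.imwrite('pics/w7.png',im[:,:,::-1]);np.save('c7.npy',c,allow_pickle=True)
E
```

```text
t 4.62 tcp [0.5316 0.1382 0.2298] yang 1.7345 tilt [ 0.0183 -0.001 ] F [ 0.2 -0.2 -1. ] w 60.0 -> tool mm [62.7  6.1 13.6]
```

View pics/w7.png

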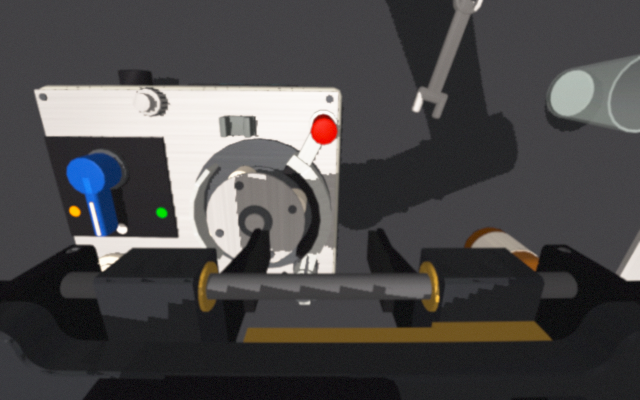

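Red grip's top at pixel (324,129).

```bash
python3 - <<'E'
from h import *
c=np.load('c7.npy',allow_pickle=True).item()
im=cv2.imread('pics/w7.png')[:,:,::-1].copy()
r=cent(im,lambda h,s,v:((h<6)|(h>172))&(s>150)&(v>60),(290,90,350,160));print(r)
p=onz(c,r[0][0],.181);print(p)
rel((p[0],p[1],.205))
E
```

```text
[(array([323.6, 129.5]), array([311, 115,  27,  29, 589], dtype=int32))]
[0.46664529 0.13244007 0.181     ]
t 4.67 tcp [0.5319 0.1369 0.2297] yang 1.7328 tilt [ 0.0181 -0.0014] F [ 0.2 -1.   0.2] w 59.6 -> tool mm [65.5  6.2 23.6]
```

Emit:
carry_out --commands '[34, 3, 6, 0, 0, 0, 31, 3, 6, 0, 0, 0, 0, 0, 0, 0, 0, 0]'

```text
time_s: 5.05
tcp_pos: [0.4658, 0.1296, 0.2146]
ee_rot: [[-0.987, -0.159, 0.016], [-0.159, 0.987, -0.003], [-0.015, -0.006, -1.0]]
wrist_force: [-0.3, 0.1, 0.2]
gripper_width: 0.69
```

```bash
python3 - <<'E'
from h import *
rel((.4675,.133,.138))
cv2.imwrite('pics/w8.png',capture('wrist')[:,:,::-1])
E
```

```text
t 5.05 tcp [0.4658 0.1296 0.2146] yang 1.7301 tilt [ 0.0159 -0.0032] F [-0.3  0.1  0.2] w 60.0 -> tool mm [-1.   3.5 76.6]
```

View pics/w8.png

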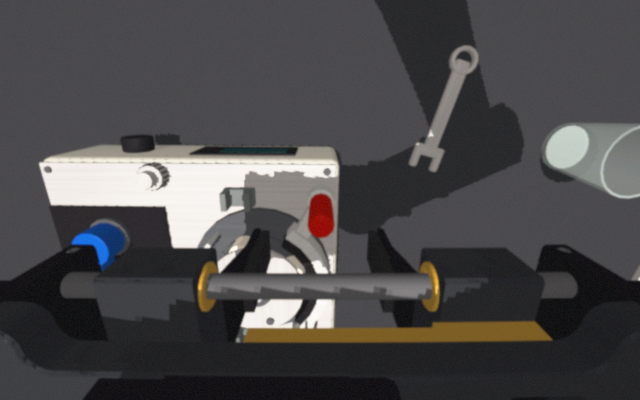

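The red grip at column 321 lies between the fingers (about 265 and 372). Descending.

Emit:
carry_out --commands '[1, 1, 25, 0, 0, 0, 1, 1, 25, 0, 0, 0, 1, 1, 18, 0, 0, 0, 0, 0, 3, 0, 0, 0]'

```text
time_s: 5.6
tcp_pos: [0.4707, 0.1312, 0.1432]
ee_rot: [[-0.988, -0.154, 0.023], [-0.154, 0.988, -0.001], [-0.022, -0.005, -1.0]]
wrist_force: [-0.6, 0.0, 0.6]
gripper_width: 0.689
```

```bash
python3 - <<'E'
from h import *
rel((.4675,.133,.140))
E
```

```text
t 5.6 tcp [0.4707 0.1312 0.1432] yang 1.7256 tilt [ 0.0227 -0.0014] F [-0.6  0.   0.6] w 59.9 -> tool mm [2.9 2.3 3.2]
```

Emit:
carry_out --commands '[4, 2, 4, 0, 0, 0, 2, 0, 2, 0, 0, 0, 0, 0, 1, 0, 0, 0, 0, 0, 0, 0, 0, 0, 0, 0, 0, 0, 0, 0]' --grip 0

```text
time_s: 6.22
tcp_pos: [0.4666, 0.1322, 0.1377]
ee_rot: [[-0.988, -0.154, 0.027], [-0.154, 0.988, -0.0], [-0.026, -0.004, -1.0]]
wrist_force: [1.2, -3.4, -1.4]
gripper_width: 0.223
```

```bash
python3 - <<'E'
from h import *
rel((.4675,.133,.140))
cv2.imwrite('pics/w9.png',capture('wrist')[:,:,::-1])
E
```

```text
t 6.22 tcp [0.4666 0.1322 0.1377] yang 1.7251 tilt [ 0.0267 -0.0004] F [ 1.2 -3.4 -1.4] w 19.4 -> tool mm [-1.   0.6 -2.2]
```

View pics/w9.png

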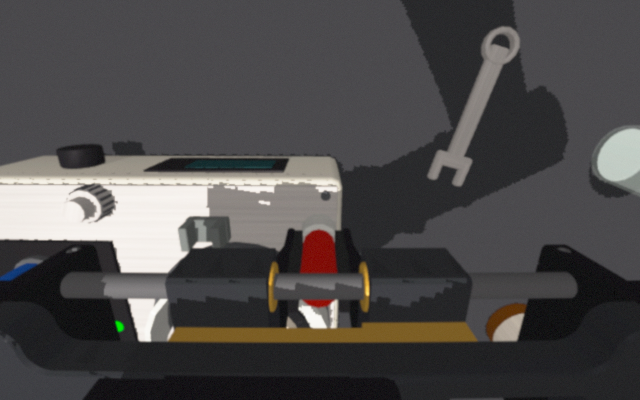

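Gripped at 19.4 mm. Now swinging along the arc (pivot ≈ (0.628, 0.140), radius 159 mm).

Emit:
carry_out --commands '[-1.5, 11, 0, 0, 0, 0.07, -1.5, 11, 0, 0, 0, 0.07, -1.5, 11, 0, 0, 0, 0.07, -1.5, 11, 0, 0, 0, 0.07]'

```text
time_s: 6.78
tcp_pos: [0.4704, 0.1737, 0.1377]
ee_rot: [[-0.991, 0.131, 0.025], [0.131, 0.991, -0.006], [-0.026, -0.003, -1.0]]
wrist_force: [0.9, -3.3, 0.8]
gripper_width: 0.227
```

```bash
cat >> h.py <<'E'
def arm():
    s=sense();q=s['tcp_pos'][:2]-np.array([.6278,.1399]);a=np.arctan2(q[1],q[0])
    r=np.array([-.158*np.cos(.143)-.017*np.sin(.143),-.158*np.sin(.143)+.017*np.cos(.143)])
    a0=np.arctan2(r[1],r[0]);print('r',np.hypot(*q).round(4),'arm',((a0-a)%(2*np.pi)).round(3),'j',s['joints'].round(0))
E
python3 - <<'E'
from h import *
rel((.5014,.2364,.140));arm()
E
```

```text
t 6.78 tcp [0.4704 0.1737 0.1377] yang 1.4392 tilt [ 0.0253 -0.0062] F [ 0.9 -3.3  0.8] w 19.7 -> tool mm [-22.6  66.2  -1.9]
r 0.161 arm 0.248 j [  40.   14.  -25.    2.  -50. -138.]
```

Emit:
carry_out --commands '[-1.3, 12, 0, 0, 0, 0.04, -1.6, 12, 0, 0, 0, 0.03, -2.2, 12, 0, 0, 0, 0.03, -2.6, 11, 0, 0, 0, 0.03]'

```text
time_s: 7.28
tcp_pos: [0.4826, 0.2103, 0.1376]
ee_rot: [[-0.963, 0.269, 0.013], [0.269, 0.963, -0.022], [-0.019, -0.018, -1.0]]
wrist_force: [-5.4, -8.1, 5.6]
gripper_width: 0.222
```

```bash
python3 - <<'E'
from h import *
rel((.5014,.2364,.140));arm()
E
```

```text
t 7.28 tcp [0.4826 0.2103 0.1376] yang 1.2982 tilt [ 0.0133 -0.0225] F [-5.4 -8.1  5.6] w 19.3 -> tool mm [-11.1  30.1  -2.8]
r 0.1613 arm 0.487 j [  42.   17.  -21.    2.  -52. -149.]
```

Emit:
carry_out --commands '[-3.2, 11.5, -0.5, 0, 0, 0.03, -3.6, 11.5, 0, 0, 0, 0.03, -3.8, 11, 0, 0, 0, 0.03]'

```text
time_s: 7.65
tcp_pos: [0.495, 0.2325, 0.1374]
ee_rot: [[-0.931, 0.366, -0.005], [0.366, 0.93, -0.034], [-0.008, -0.034, -0.999]]
wrist_force: [-11.2, -4.6, 8.0]
gripper_width: 0.23
```

```bash
python3 - <<'E'
from h import *
rel((.5014,.2364,.140));arm()
E
```

```text
t 7.65 tcp [0.495  0.2325 0.1374] yang 1.1957 tilt [-0.0053 -0.0344] F [-11.2  -4.6   8. ] w 20.0 -> tool mm [-4.5  5.9 -2.8]
r 0.1619 arm 0.645 j [  43.   20.  -17.    2.  -55. -155.]
```

Emit:
carry_out --commands '[-4, 8, -1.5, 0, 0, 0.01, -3, 6, -1, 0, 0, 0]'

```text
time_s: 7.9
tcp_pos: [0.4977, 0.2368, 0.1374]
ee_rot: [[-0.924, 0.382, -0.027], [0.383, 0.923, -0.046], [0.007, -0.053, -0.999]]
wrist_force: [-13.7, -10.3, 9.2]
gripper_width: 0.235
```

```bash
python3 - <<'E'
from h import *
rel((.5014,.2364,.140));arm()
cv2.imwrite('pics/w10.png',capture('wrist')[:,:,::-1])
cv2.imwrite('pics/s10.png',cv2.resize(capture('side')[130:330,240:440],None,fx=3,fy=3,interpolation=cv2.INTER_CUBIC)[:,:,::-1])
E
```

```text
t 7.9 tcp [0.4977 0.2368 0.1374] yang 1.1781 tilt [-0.0266 -0.0462] F [-13.7 -10.3   9.2] w 20.5 -> tool mm [-3.5  0.9 -2.7]
r 0.1622 arm 0.676 j [  43.   21.  -15.    1.  -57. -156.]
```

View pics/w10.png

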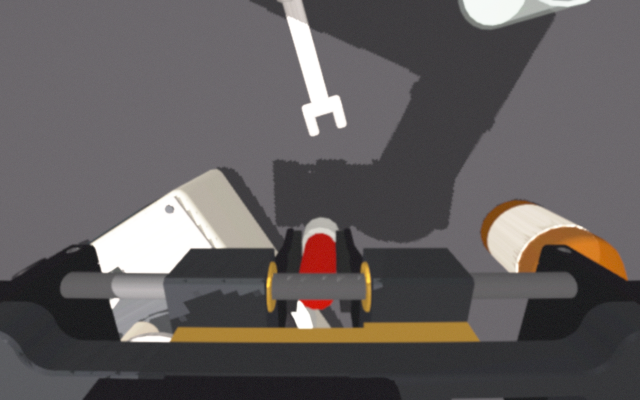

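View pics/s10.png

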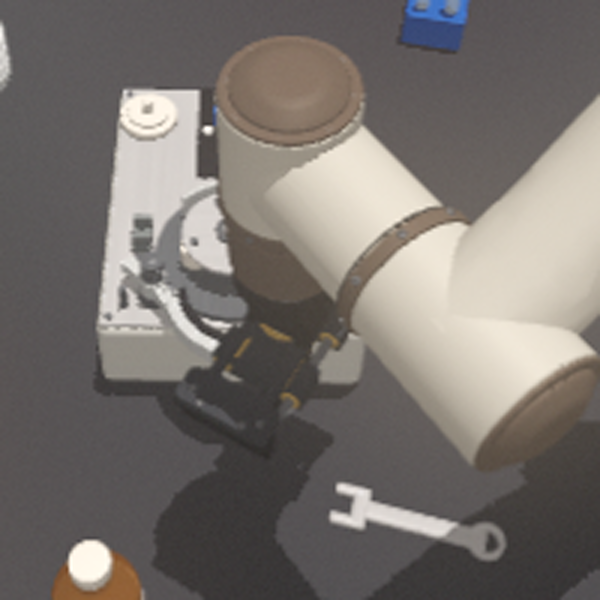

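Emit:
carry_out --commands '[-4, 6, -1, -0.04, -0.01, 0, -3, 5, -1, -0.02, 0, 0]'

```text
time_s: 8.25
tcp_pos: [0.4979, 0.2372, 0.1374]
ee_rot: [[-0.922, 0.388, -0.017], [0.388, 0.922, -0.007], [0.013, -0.013, -1.0]]
wrist_force: [-8.2, -6.0, 4.3]
gripper_width: 0.222
```

```bash
python3 - <<'E'
from h import *
rel((.5014,.2364,.140));arm()
E
```

```text
t 8.25 tcp [0.4979 0.2372 0.1374] yang 1.1728 tilt [-0.0171 -0.0072] F [-8.2 -6.   4.3] w 19.4 -> tool mm [-3.5  0.5 -2.6]
r 0.1623 arm 0.679 j [  42.   20.  -16.   -0.  -55. -155.]
```

Emit:
carry_out --commands '[-5, 7, -1, 0, 0, 0, -5, 7, -1, 0, 0, 0]'

```text
time_s: 8.5
tcp_pos: [0.4976, 0.2372, 0.1373]
ee_rot: [[-0.918, 0.393, -0.051], [0.394, 0.919, -0.025], [0.037, -0.043, -0.998]]
wrist_force: [-21.7, -7.2, 12.2]
gripper_width: 0.236
```

```bash
python3 - <<'E'
from h import *
rel((.5014,.2364,.140));arm()
E
```

```text
t 8.5 tcp [0.4976 0.2372 0.1373] yang 1.1666 tilt [-0.0508 -0.025 ] F [-21.7  -7.2  12.2] w 20.6 -> tool mm [-3.7  0.7 -2.9]
r 0.1625 arm 0.678 j [  42.   21.  -14.   -1.  -58. -154.]
```

The arm no longer advances while force rises to about 24 N, so it is against its stop. I straighten the tilt a little and hold a moderate push.

Emit:
carry_out --commands '[-4, 6, 0, -0.03, -0.03, 0, -4, 6, 0, -0.01, 0, 0, -3, 5, 0, 0, 0, 0, -3, 5, 0, 0, 0, 0]'

```text
time_s: 9.0
tcp_pos: [0.4976, 0.2369, 0.1373]
ee_rot: [[-0.915, 0.399, -0.053], [0.401, 0.916, -0.028], [0.038, -0.047, -0.998]]
wrist_force: [-14.5, -7.3, 10.6]
gripper_width: 0.234
```

```bash
python3 - <<'E'
from h import *
rel((.5014,.2364,.140));arm()
cv2.imwrite('pics/s11.png',cv2.resize(capture('side')[80:400,240:440],None,fx=1.8,fy=1.8,interpolation=cv2.INTER_CUBIC)[:,:,::-1])
cv2.imwrite('pics/c11.png',cv2.resize(capture('scene')[100:330,200:480],None,fx=2.6,fy=2.6,interpolation=cv2.INTER_CUBIC)[:,:,::-1])
rel((.5014,.2364,.140));arm()
E
```

```text
t 9.0 tcp [0.4976 0.2369 0.1373] yang 1.16 tilt [-0.0535 -0.0283] F [-14.5  -7.3  10.6] w 20.4 -> tool mm [-3.6  0.9 -2.9]
r 0.1624 arm 0.676 j [  42.   21.  -14.   -1.  -58. -155.]
t 9.1 tcp [0.4976 0.2369 0.1373] yang 1.1598 tilt [-0.0537 -0.0284] F [-14.1  -7.4  11.4] w 20.5 -> tool mm [-3.6  0.9 -2.9]
r 0.1624 arm 0.676 j [  42.   21.  -14.   -1.  -58. -155.]
```

View pics/c11.png

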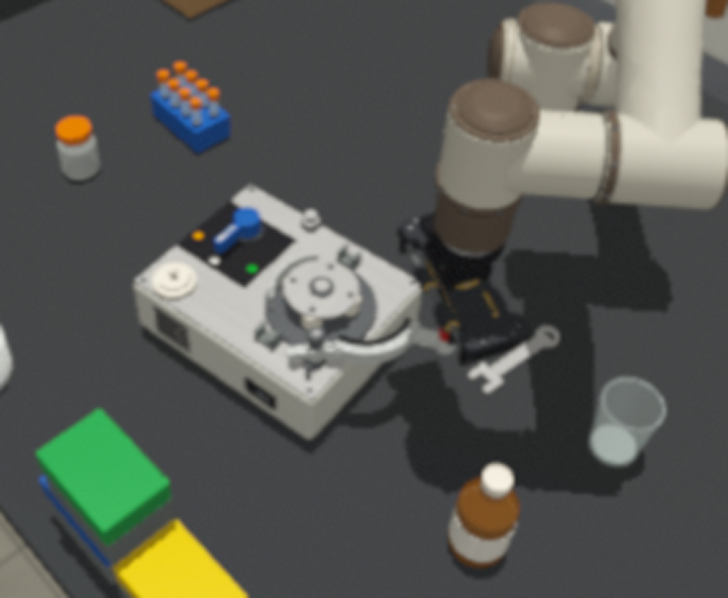

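View pics/s11.png

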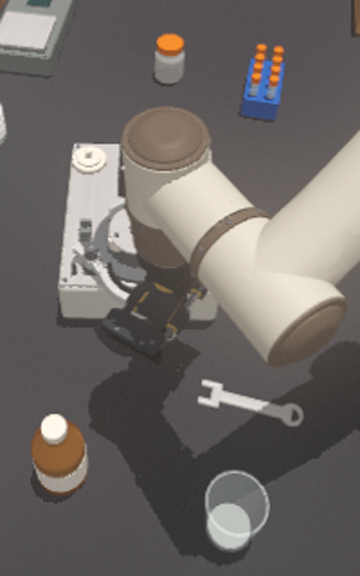

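The lever points at the white mark and the red grip shows at about (445,336). Bystanders are in place. One check of the grip's position against the expected stop position.

```bash
python3 - <<'E'
from h import *
c=calibration('scene');im=capture('scene')
print(cent(im,lambda h,s,v:((h<8)|(h>170))&(s>120)&(v>50),(355,215,385,245)))
for a in(.60,.65,.7):
    e=2*np.pi-3.106-a; p=np.array([.6278,.1399])+.159*np.array([np.cos(e),np.sin(e)])
    print(a,p.round(4),proj(c,(*p,.138)),proj(c,(*p,.155)))
rel((.5014,.2364,.14))
E
```

```text
[(array([370.5, 228.4]), array([369, 226,   4,   5,  13], dtype=int32))]
0.6 [0.4935 0.225 ] [370.80860786 223.63529387] [371.49830472 220.22701653]
0.65 [0.4979 0.2316] [371.46187472 225.60935582] [372.16211202 222.20758028]
0.7 [0.5026 0.2379] [371.99632086 227.61339621] [372.70593087 224.21841688]
t 9.15 tcp [0.4976 0.2369 0.1373] yang 1.1598 tilt [-0.0535 -0.0282] F [-14.7  -6.6  11.3] w 20.3 -> tool mm [-3.6  0.9 -2.9]
```

```bash
python3 -c "
from station import *
print(finish_job());s=sense();print(s['time_s'],s['tcp_pos'],s['wrist_force'])"
```

```text
the job is handed in; nothing more can be done
None
the job is handed in; nothing more can be done
```

I turned the lever back to off, then swung the pressure arm out to its stop. I handed the job in at about 9.2 s, still gripping the red grip and pushing.

**Lever:** I gripped the bar and turned it along its arc. After I let go, the wrist and side pictures showed it midway between the green and amber marks. The last scene picture showed it still pointing at the white mark.

**Pressure arm:** The gripper opening was about 20 mm on the 20 mm grip, and the last wrist force was about 20 N. Further pushes raised the force without moving the arm, so I take it to be against the stop.

**Bystanders:** Those I could see in the last scene and side pictures looked undisturbed. I checked this by eye and did not measure them again.

**Checks that disagreed or fell short:**
- **Arm angle:** The TCP position gave about 0.68 rad, or 0.69 after correcting for its offset when closed, against 0.70 at the stop. The TCP also sat about 3 mm further from the pivot than expected.
- **Red grip:** The fingers hid most of it at the end. The small red patch left in the scene picture was consistent with fully open, but it is only a weak check.
- **Tool tilt:** The tool leaned about 3° under the push.

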